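# Take the coffee tamper out of its keyhole rack

## Task

Two coffee tampers hang in the keyhole slots of the small counter rack. Take the one with the thick round knob: slide it along its slot to the wide hole, lift it free there, and stand it upright on the middle of the round cork trivet. Leave the slim-handled tamper hanging where it is.

Things in the scene. Friction and masses are not known exactly. Their poses are not given: they have to be found in the camera images.
- rack: Fixed rack, 160 x 266 x 102 mm high: steel plate, z 94 to 100, on dark wooden sides, open below. Origin: on the worktop under the plate's centre; +x to its back (away from the robot), y left. Two keyholes, at y = +55 and -55: each a hole 68 wide centred at x = -30 (the wide end, near the robot), from which a slot 20 wide runs along +x to x = +50. One tamper hangs in each slot, at x = +25 to +41.
- knob_tamper: To be taken (from either slot). 93 mm tall, 0.18 to 0.35 kg, round about z (up). Origin: centre of underside. Steel base 50 wide, z 0 to 12; neck 12 wide; collar 34 wide, z 40 to 44; dark wooden knob 38 wide, z 60 to 86 (grip at 73). Hung, the collar rests on the plate with the base below it, underside 60 above the worktop; it can rise 20 till the base meets the plate. The wide hole passes all of it.
- slim_tamper: The other tamper, to be left hanging, 98 mm tall: the same but for a slim straight dark wooden handle 22 wide, z 44 to 98, and a base 44 wide. Origin: centre of its underside; z up.
- trivet: Round flat cork trivet, fixed, 110 mm in diameter, 8 high, on the worktop to the right of the rack. Origin: centre of its underside; its top is at z = 8.
There are look-alikes about, which are no part of the job. What is shaped like the knob_tamper but purple or yellow is not meant.

How it is judged:
By the outcome, as a careful person would: the job done as asked, in the order asked, and still so for the second after the job is handed in, with the robot touching nothing.
It also fails if it takes over 40 s, if anything falls off the work surface, if the arm or the gripper's body presses on something with over 40 N, if the wrist force passes 120 N, or if a joint passes its speed limit or range.

## Robot

A 6-joint arm with a two-finger parallel gripper is mounted at the origin on a cart in front of the work surface, level with it; the furniture and walls round the work are solid. World frame = base frame: x ahead of the robot, y to its left, z up, the work surface at z = 0. Lengths are in mm, angles in rad, forces in N, time in s.
With the tool pointing down it reaches from about 300 to 775 mm from the base axis. Payload 14.6 kg.
Tool frame: the origin (TCP) lies at the very end of the fingers, on their centre line; the grasp point (between the pads) lies 19 mm behind it; z points along the fingers, y is the line along which they close (so a half turn about z gives the same grasp; the last joint's range is limited). The gripper opens to 94 mm and grips with 3 to 60 N. Pads are 16 mm wide; open, the fingers measure 119 mm over their backs; the gripper's body (75 mm by 177 mm) begins 78 mm behind the grasp point.
Start: joints at [-1.249, 0.3, 1.521, -0, 1.321, -0.067], TCP at [208.485, -508.943, 205.446] pointing down, gripper open.
Joint ranges: [-3.03, 3.03], [-0.79, 2.21], [0.23, 2.52], [-1.04, 4.18], [0, 3.07], [-2.55, 2.55]. Speed limits (rad/s): [2.22, 2.22, 2.57, 3.14, 3.14, 3.14].

## Interface

Orientations are given as [roll, pitch, yaw] about the fixed x, y, z axes, in that order (R = Rz(yaw) Ry(pitch) Rx(roll)).
In Python, from cell import manip, camera, get_calibration gives the robot as it stands. The module is installed in compiled form; this text tells all that it offers.
- The arm moves only by the tool jog_arm, never from a script. Its argument "plan" is one flat list of numbers, 6 for each row, row after row: the shift along the world's x, y, z in m, then the turn, a rotation vector about the world's x, y, z in degrees. A call has 1 to 20 rows; each row is the pose to reach, as a shift and turn from the pose commanded when the call began; what a row does not reach only later rows make up. A row lasts 1/10 s, in which the tool goes at most 50 mm and 8.59 degrees, less where a joint would pass 70% of its speed; a pose out of reach is approached as far as the arm can. A call with a gripper value outside its range is refused whole. "claw" is the finger opening in m, from 0 to 0.094, set as the call begins (left out, the last holds). The fingers move at their own pace and stop on an object; "force" is the grip in N (left out, the last holds). Time passes only in rows, so rows that repeat a pose let the fingers close. It gives the time, the measured TCP pose, the force, the opening and the grip force at its end, in the units of the state.
- manip.read_state(): the state, without advancing time (a new reading comes with each control period).
- camera(name): name is "side" or "top" or "wrist"; returns (picture, depth): 480x640x3 uint8, red, green, blue; 480x640 float32, mm along the optical axis (not along the pixel's ray), 0 where there is no reading.
- get_calibration(name): a dict with "fx", "fy", "cx", "cy" (pixels), "k1" (the pictures are not rectified: a ray, as slopes to the right and down, at radius r is drawn at 1 + k1 r^2 times it, then the intrinsics apply), "origin" and "attitude" of the camera in the world. Camera axes: x right, y down, z forward; pixel columns grow to the right and rows downward; lengths in mm; the calibration is good to about 2 mm. A picture is of the moment at which its call begins: read the wrist's pose just before it. get_calibration takes no time and is no camera call; for the wrist camera it gives the pose at the moment of the call.
- manip.sign_off(): hands the job in; it is judged then, once.
The state is a dict: "clock": time; "joints": joint angles; "qd": joint speeds; "effort": joint torques, N m; "eef_pos": TCP position; "eef_rot": TCP orientation; "wrist_force": force on the tool from outside, world axes, zero at the start; "moment": the same for the moment, N m; "finger_gap": finger opening in mm; "finger_force": force on a finger pad.
Only numpy, scipy, OpenCV 4.12 (cv2) and the standard library are available. Lean on these libraries where they do the work, as an engineer would, in place of code of your own. Each camera call takes 0.05 s, during which the arm holds its last target. There are 200 camera calls.

## Working session

There is one attempt and no reset: what is moved stays moved. The work goes in short steps, Python scripts to look and compute and a tool call to move; the robot and the scene stay as the last step left them, time stands still between calls to the robot, and variables do not carry over. Pictures are saved under pics/ and viewed, at most 10 in all, crops included, and the job is handed in when it is done.

Besides the shell and the picture viewer there is one more tool, called after "Emit:" as name(argument=value, ...), one argument or row to a line, values as JSON. jog_arm: Moves the arm, as the interface text tells. Its arguments: {"type":"object","properties":{"plan":{"type":"array"},"claw":{"type":"number"},"force":{"type":"number"}},"required":["plan"]}

```bash
mkdir -p pics; cat > h.py <<'E'
from cell import manip, camera, get_calibration
import numpy as np, cv2
from scipy.spatial.transform import Rotation as Ro
def att(c):
    a=np.array(c["attitude"],float)
    return a if a.shape==(3,3) else (Ro.from_euler('xyz',a).as_matrix() if a.size==3 else None)
def ray(c,u,v):
    K=np.array([[c["fx"],0,c["cx"]],[0,c["fy"],c["cy"]],[0,0,1]],float)
    p=cv2.undistortPoints(np.array([[[u,v]]],float),K,np.array([c["k1"],0,0,0.]))[0,0]
    return np.array([p[0],p[1],1])
def dep(c,d,u,v):
    return att(c)@(ray(c,u,v)*float(d[int(v),int(u)]))+np.array(c["origin"])
def atz(c,u,v,z):
    r=att(c)@ray(c,u,v);o=np.array(c["origin"]);return o+r*(z-o[2])/r[2]
def snap(n,f):
    c=get_calibration(n);p,d=camera(n);cv2.imwrite(f"pics/{f}.png",p[:,:,::-1]);np.save(f"pics/{f}.npy",d);return c,p,d
E
python3 - <<'E'
from h import *
c,p,d=snap("top","t1");print(c)
c,p2,d=snap("side","s1");print(c)
print(manip.read_state())
E
```

```text
{'fx': 508.59051421028306, 'fy': 508.59051421028306, 'cx': 317.9640905424641, 'cy': 240.12845107980618, 'k1': 0.04696657843219615, 'origin': array([ 352.40498859,  -83.47739074, 1015.75184883]), 'attitude': array([-3.04482418,  0.01789674, -1.56036087])}
{'fx': 533.4341602484171, 'fy': 533.4341602484171, 'cx': 329.61173781808156, 'cy': 243.09744184667252, 'k1': -0.09377870718756882, 'origin': array([  293.42751726, -1070.4879029 ,   624.70821365]), 'attitude': array([-2.07827346, -0.00946086, -0.13356788])}
{'clock': 0.1, 'joints': array([-1.24860714e+00,  3.00419384e-01,  1.52151048e+00,  2.37130229e-06,
        1.32068253e+00, -6.66248087e-02]), 'qd': array([-0.00030475, -0.00144726, -0.0027261 ,  0.00061524,  0.00073468,
        0.00128339]), 'effort': array([ 1.65874961e-03, -5.32638216e+01, -3.53283799e+01,  7.09431642e-02,
        2.33953045e-02, -3.91968604e-05]), 'eef_pos': array([ 208.41307937, -508.73703578,  204.94456029]), 'eef_rot': array([-3.14057533e+00, -7.01813386e-05,  3.88813372e-01]), 'wrist_force': array([-0.77305831,  0.30535648,  0.1086384 ]), 'moment': array([-0.0405733 , -0.00050286,  0.026272  ]), 'finger_force': 0.0, 'finger_gap': 94.21440974602687}
```

View pics/t1.png

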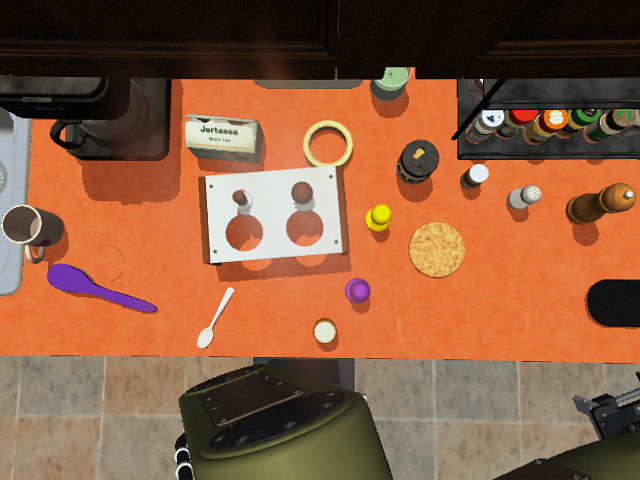

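View pics/s1.png

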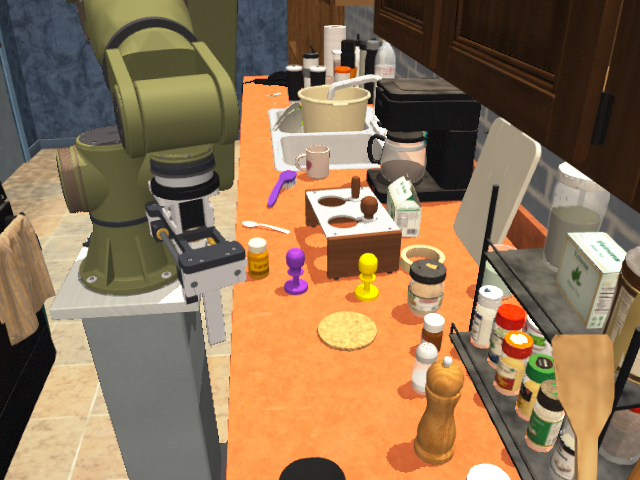

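The top view shows the rack around (275,215). Tamper-like things are the thick dark knob in the right slot (302,192), the slim handle in the left slot (240,197), the yellow look-alike (378,217) and the purple one (357,290). The trivet is at (437,249). By the description I choose (302,192). In the side view the thick knob is at (369,207) and the slim handle at (355,187). Next is a close crop to check.

```bash
python3 - <<'E'
from h import *
p=cv2.imread("pics/t1.png");d=np.load("pics/t1.npy")
q=cv2.resize(p[155:275,195:355],None,fx=5,fy=5,interpolation=cv2.INTER_CUBIC);cv2.imwrite("pics/crop1.png",q)
c=get_calibration("top")
for u,v in [(302,188),(302,192),(240,195),(275,190),(275,240),(437,249),(325,330)]: print(u,v,dep(c,d,u,v).round(1))
# trivet from colour of height: depth mask
hsv=cv2.cvtColor(p,cv2.COLOR_BGR2HSV)
print(hsv[249,437],hsv[300,437])
E
```

```text
302 188 [526.1 -38.7 152. ]
302 192 [519.1 -38.8 152.3]
240 195 [512.4  67.4 155.8]
275 190 [532.9  13.6  97.9]
275 240 [440.6  11.6 100.7]
437 249 [ 434.6 -299.8    7.2]
325 330 [279.5 -80.3  82. ]
[ 18 157 227] [ 10 199 228]
```

View pics/crop1.png

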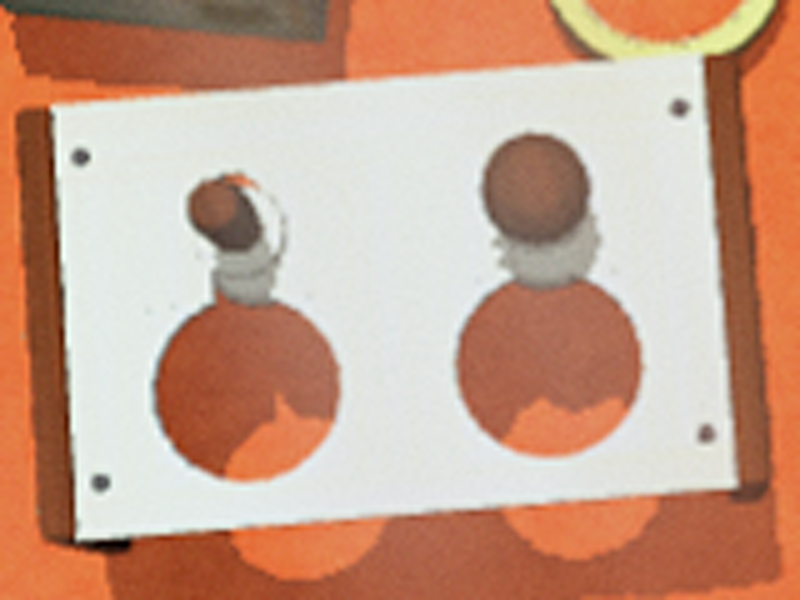

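The crop shows the thick knob at (536,186) in the right slot, with its collar on the plate and the wide hole at (549,366). The slim handle at (215,205) is in the left slot, so the choice holds.

```bash
python3 - <<'E'
from h import *
c=get_calibration("top");p=cv2.imread("pics/t1.png");d=np.load("pics/t1.npy")
f=lambda x,y,z:atz(c,195+(x+.5)/5-.5,155+(y+.5)/5-.5,z)
L=f(248,387,100);R=f(549,366,100);print("holes",L,R,np.linalg.norm(L-R))
K=f(536,186,133);print("knob",K)
v=L-R;th=np.arctan2(v[1],v[0])-np.pi/2;print("yaw",np.degrees(th))
x=np.array([np.cos(th),np.sin(th)]);y=np.array([-x[1],x[0]])
print("knob rel hole",(K-R)[:2]@x,(K-R)[:2]@y, "xdir",x)
hsv=cv2.cvtColor(p,cv2.COLOR_BGR2HSV)
m=(cv2.inRange(hsv,(14,60,120),(30,255,255)));m[:, :400]=0;m[:,475:]=0;m[:215]=0;m[290:]=0
m=cv2.morphologyEx(cv2.morphologyEx(m,cv2.MORPH_CLOSE,np.ones((7,7))),cv2.MORPH_OPEN,np.ones((7,7)))
cs=max(cv2.findContours(m,0,2)[0],key=cv2.contourArea);e=cv2.fitEllipse(cs);print(e,atz(c,*e[0],8))
for n,(u,v) in dict(yellow=(380,212),purple=(357,288)).items(): print(n,dep(c,d,u,v))
E
```

```text
holes [454.79431035  67.89771361 100.        ] [463.39484379 -41.31221107 100.        ] 109.54805714531572
knob [523.17108923 -37.43078713 133.        ]
yaw 4.502881278879652
knob rel hole 59.89646689875926 -0.8235434223955552 xdir [0.99691339 0.07850923]
((436.49053955078125, 249.1473388671875), (54.18409729003906, 55.23193359375), 123.88923645019531) [ 434.19766199 -298.65190343    8.        ]
yellow [ 494.57685742 -178.95817186   92.12789679]
purple [ 355.72454083 -137.4460084    90.8493642 ]
```

```bash
python3 - <<'E'
from h import *
c=get_calibration("top");d=np.load("pics/t1.npy")
for u,v in [(300,74),(300,66),(450,60),(290,84),(400,160)]: print(u,v,dep(c,d,u,v).round())
E
```

```text
300 74 [595. -51. 458.]
300 66 [595. -52. 479.]
450 60 [ 595. -211.  493.]
290 84 [763.  -5.  25.]
400 160 [ 599. -220.   62.]
```

Emit:
jog_arm(
  plan=[0.04,0.06,0.01,0,0,-2,0.08,0.12,0.015,0,0,-4,0.12,0.18,0.015,0,0,-7,0.15,0.225,0.015,0,0,-9,0.18,0.27,0.015,0,0,-11],
  claw=0.094,
  force=30,
)

```text
clock: 0.6
eef_pos: [347.4, -299.7, 219.6]
eef_rot: [-3.142, -0.0, 0.195]
wrist_force: [1.7, 0.1, -0.1]
finger_gap: 94.0
finger_force: 0.0
```

Emit:
jog_arm(
  plan=[0.025,0.05,0,0,0,-2,0.05,0.1,0,0,0,-4,0.07,0.15,0,0,0,-5,0.08,0.2,0,0,0,-6,0.08,0.23,-0.01,0,0,-6,0.08,0.25,-0.01,0,0,-6,0.08,0.25,-0.01,0,0,-6,0.08,0.25,-0.01,0,0,-6],
)

```text
clock: 1.4
eef_pos: [426.8, -51.8, 209.7]
eef_rot: [3.141, 0.0, 0.093]
wrist_force: [-0.1, -0.7, 0.5]
finger_gap: 93.8
finger_force: 0.0
```

```bash
python3 - <<'E'
from h import *
s=manip.read_state();print(s["eef_pos"],s["eef_rot"],s["joints"])
c,p,d=snap("wrist","w1");print(c)
E
```

```text
[426.80422186 -51.76300293 209.70169846] [3.14138474e+00 1.27632107e-05 9.29907727e-02] [-2.05796051e-01  2.44278883e-02  1.83105413e+00 -2.10954566e-04
  1.28606163e+00  1.27206875e+00]
{'fx': 373.8903044869587, 'fy': 373.8903044869587, 'cx': 318.11717794345043, 'cy': 240.6673406480303, 'k1': 0.008930211648474929, 'origin': array([504.79804   , -45.08021172, 389.72937308]), 'attitude': array([ 2.86980896e+00, -2.62712143e-04, -1.47824645e+00])}
```

View pics/w1.png

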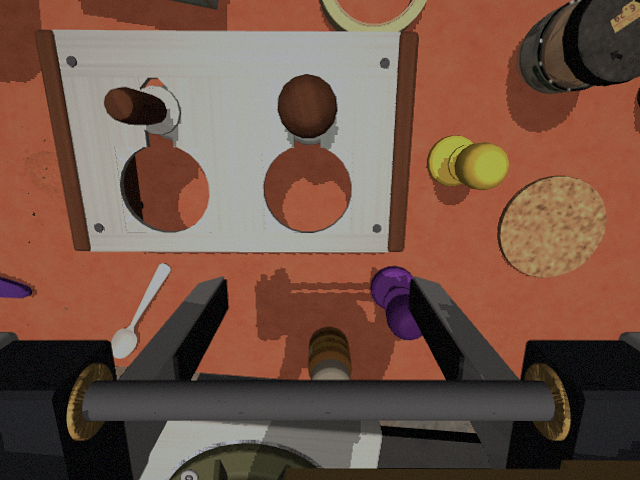

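The wrist view shows the thick knob at (307,106) above its hole (308,188), the left hole at (165,189), the slim handle leaning in perspective at (130,103), and the trivet at (552,226).

```bash
python3 - <<'E'
from h import *
c=get_calibration("wrist")
L=atz(c,165,189,100);R=atz(c,307.5,188,100);K=atz(c,307,106,133);T=atz(c,552.5,226.5,8)
print(L,R,np.linalg.norm(L-R),K,T)
v=L-R;th=np.arctan2(v[1],v[0])-np.pi/2;print(np.degrees(th))
for n,z in dict(a=((71,61),(384,63)),b=((98,227),(377,228))).items():
  a,b=[atz(c,*q,100) for q in z];v=a-b;print(np.degrees(np.arctan2(v[1],v[0]))-90)
x=np.array([np.cos(th),np.sin(th)]);y=np.array([-x[1],x[0]]);print((K-R)[:2]@x,(K-R)[:2]@y)
E
```

```text
[454.92901446  68.5905305  100.        ] [465.80744593 -41.06923531 100.        ] 110.19802406701612 [523.01137403 -36.84663743 133.        ] [ 436.5406674  -298.08107065    8.        ]
5.665301282998692
5.009040062709914
5.027302941195245
57.34136028199646 -1.445034232878547
```

Emit:
jog_arm(
  plan=[0.012,0.004,-0.045,0,0,0,0.023,0.008,-0.08,0,0,0,0.023,0.008,-0.095,0,0,0,0.05,0.011,-0.095,0,0,0,0.075,0.013,-0.095,0,0,0,0.096,0.0148,-0.095,0,0,0,0.096,0.0148,-0.095,0,0,0,0.096,0.0148,-0.095,0,0,0],
)

```text
clock: 2.25
eef_pos: [522.3, -37.8, 114.2]
eef_rot: [-3.141, 0.001, 0.091]
wrist_force: [-0.6, -0.7, -0.6]
finger_gap: 93.9
finger_force: 0.0
```

Emit:
jog_arm(
  plan=[0,0,0,0,0,0,0,0,0,0,0,0,0,0,0,0,0,0,0,0,0,0,0,0,0,0,0,0,0,0,0,0,0,0,0,0,0,0,0,0,0,0,0,0,0,0,0,0],
  claw=0.02,
  force=30,
)

```text
clock: 3.05
eef_pos: [522.8, -36.6, 114.7]
eef_rot: [-3.141, -0.0, 0.092]
wrist_force: [0.0, 1.2, 1.4]
finger_gap: 37.4
finger_force: 30.0
```

Emit:
jog_arm(
  plan=[0,0,0.004,0,0,0,0,0,0.008,0,0,0,-0.01,-0.001,0.008,0,0,0,-0.02,-0.002,0.008,0,0,0,-0.03,-0.003,0.008,0,0,0,-0.04,-0.004,0.008,0,0,0,-0.05,-0.005,0.008,0,0,0,-0.058,-0.005,0.008,0,0,0,-0.058,-0.005,0.008,0,0,0,-0.058,-0.005,0.008,0,0,0],
)

```text
clock: 4.05
eef_pos: [464.9, -41.8, 122.9]
eef_rot: [3.141, -0.001, 0.092]
wrist_force: [-0.2, 0.7, -3.2]
finger_gap: 37.8
finger_force: 30.0
```

```bash
python3 - <<'E'
from h import *
s=manip.read_state();print(s["eef_pos"],s["wrist_force"])
c,p,d=snap("wrist","w2")
c2,p2,d2=snap("side","s2");cv2.imwrite("pics/s2w.png",np.hstack([cv2.resize(p,(400,300)),cv2.resize(p2[130:310,240:480],(400,300))])[:,:,::-1])
E
```

```text
[464.9101567  -41.75185393 122.88766246] [-0.18797852  0.65890545 -3.24067278]
```

View pics/s2w.png

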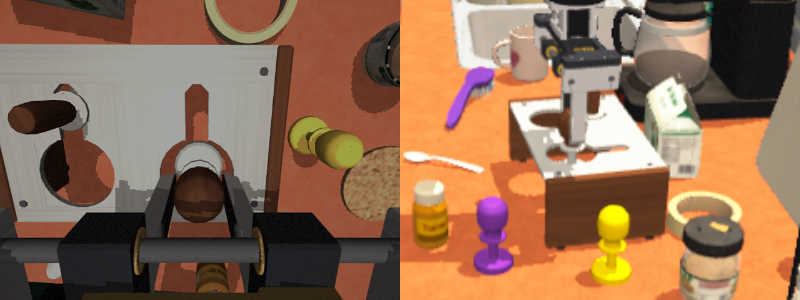

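The tamper is now in the wide hole, hanging free in the grip (left pane, (200,175)), and the slim one has not moved. Now I lift straight up and carry it over.

Emit:
jog_arm(
  plan=[0,0,0.015,0,0,0,0,0,0.03,0,0,0,0,0,0.045,0,0,0,0,0,0.06,0,0,0,0,0,0.065,0,0,0,-0.004,-0.03,0.065,0,0,0,-0.008,-0.06,0.065,0,0,0,-0.011,-0.09,0.065,0,0,0,-0.014,-0.12,0.065,0,0,0,-0.018,-0.15,0.065,0,0,0,-0.021,-0.18,0.065,0,0,0,-0.024,-0.21,0.065,0,0,0,-0.027,-0.235,0.065,0,0,0,-0.0295,-0.25,0.065,0,0,0,-0.0295,-0.2565,0.055,0,0,0,-0.0295,-0.2565,0.035,0,0,0,-0.0295,-0.2565,0.01,0,0,0,-0.0295,-0.2565,-0.01,0,0,0,-0.0295,-0.2565,-0.02,0,0,0,-0.0295,-0.2565,-0.02,0,0,0],
)

```text
clock: 6.15
eef_pos: [434.9, -297.3, 101.2]
eef_rot: [-3.14, 0.002, 0.093]
wrist_force: [0.0, 0.2, -2.9]
finger_gap: 37.4
finger_force: 30.0
```

```bash
python3 - <<'E'
from h import *
s=manip.read_state();print(s["eef_pos"],s["wrist_force"])
c2,p2,d2=snap("side","s3");cv2.imwrite("pics/s3c.png",cv2.resize(p2[180:380,230:470],(720,600),interpolation=cv2.INTER_CUBIC)[:,:,::-1])
E
```

```text
[ 434.94886517 -297.27132865  101.23745678] [ 1.80981566e-03  2.30707398e-01 -2.92745923e+00]
```

View pics/s3c.png

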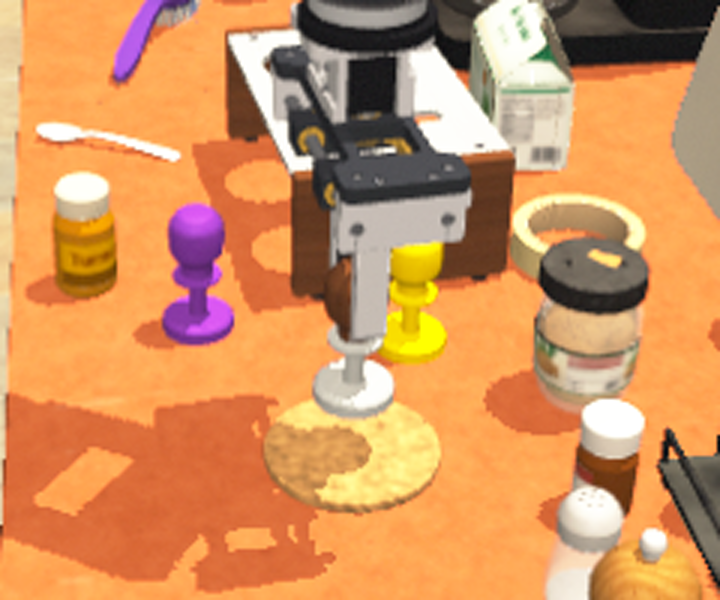

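The tamper hangs upright over the trivet, with the base-plate ellipse at crop (353,386) and the trivet at (352,453). I measure the base's position.

```bash
python3 - <<'E'
from h import *
c=get_calibration("side")
f=lambda x,y,z:atz(c,230+(x+.5)/3-.5,180+(y+.5)/3-.5,z).round(1)
print("base",f(353,384,58.5),"widthL/R",f(314,384,58.5),f(393,384,58.5),"trivet",f(352,453,8),f(264,453,8),f(440,453,8))
E
```

```text
base [ 434.2 -302.3   58.5] widthL/R [ 411.  -299.5   58.5] [ 458.  -305.2   58.5] trivet [ 434.5 -304.6    8. ] [ 380.9 -298.     8. ] [ 488.2 -311.3    8. ]
```

Emit:
jog_arm(
  plan=[0,-0.001,-0.01,0,0,0,0,-0.001,-0.02,0,0,0,0,-0.001,-0.028,0,0,0,0,-0.001,-0.033,0,0,0,0,-0.001,-0.036,0,0,0,0,-0.001,-0.037,0,0,0,0,-0.001,-0.037,0,0,0],
)

```text
clock: 6.9
eef_pos: [435.3, -299.3, 65.8]
eef_rot: [3.141, -0.0, 0.092]
wrist_force: [0.9, 0.4, -4.0]
finger_gap: 37.7
finger_force: 30.0
```

Emit:
jog_arm(
  plan=[0,0,-0.001,0,0,0,0,0,-0.002,0,0,0,0,0,-0.003,0,0,0,0,0,-0.003,0,0,0],
)

```text
clock: 7.3
eef_pos: [435.3, -299.2, 62.7]
eef_rot: [3.142, -0.0, 0.092]
wrist_force: [0.1, -0.5, -2.7]
finger_gap: 37.2
finger_force: 30.0
```

Emit:
jog_arm(
  plan=[0,0,-0.0007,0,0,0,0,0,-0.0015,0,0,0,0,0,-0.0015,0,0,0],
)

```text
clock: 7.6
eef_pos: [435.7, -299.3, 62.7]
eef_rot: [3.141, -0.001, 0.092]
wrist_force: [-3.8, 5.7, 16.2]
finger_gap: 37.2
finger_force: 30.0
```

It's in contact with the trivet. I ease off, release, and go straight up.

Emit:
jog_arm(
  plan=[0,0,0.0006,0,0,0,0,0,0.0006,0,0,0],
)

```text
clock: 7.8
eef_pos: [435.6, -299.2, 62.7]
eef_rot: [3.141, -0.001, 0.092]
wrist_force: [-2.7, 2.9, 7.9]
finger_gap: 37.3
finger_force: 30.0
```

Emit:
jog_arm(
  plan=[0,0,0,0,0,0,0,0,0,0,0,0,0,0,0,0,0,0,0,0,0,0,0,0,0,0,0,0,0,0,0,0,0,0,0,0,0,0,0,0,0,0,0,0,0.03,0,0,0,0,0,0.06,0,0,0,0,0,0.1,0,0,0,-0.03,-0.05,0.13,0,0,0,-0.06,-0.1,0.13,0,0,0,-0.06,-0.1,0.13,0,0,0,-0.06,-0.1,0.13,0,0,0],
  claw=0.094,
)

```text
clock: 9.2
eef_pos: [373.8, -401.3, 192.0]
eef_rot: [3.141, -0.0, 0.089]
wrist_force: [0.3, 1.3, -0.4]
finger_gap: 94.1
finger_force: 0.0
```

```bash
python3 - <<'E'
from h import *
c,p,d=snap("top","t4");c2,p2,d2=snap("side","s4")
cv2.imwrite("pics/f.png",np.hstack([cv2.resize(p[150:300,195:495],(400,200)),cv2.resize(p2[160:360,240:440],(200,200))])[:,:,::-1])
for q in ((0)),: pass
E
```

```text
(no output)
```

View pics/f.png

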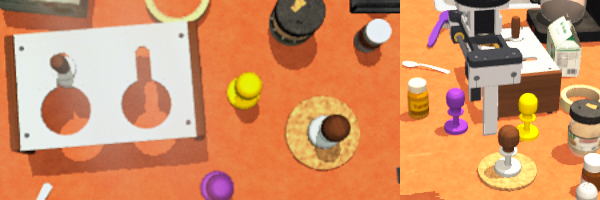

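The tamper stands upright on the middle of the trivet (left pane (325,130), right pane (508,160)). The slim one still hangs in its slot at (62,65), and the gripper is clear.

```bash
python3 -c "
from cell import manip;print(manip.sign_off())"
```

```text
the job is handed in; nothing more can be done
None
```

The thick-knobbed tamper was slid to the wide hole, lifted free and stood upright on the middle of the cork trivet; the slim one still hangs in its slot, and the job was handed in at about 9 s.

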